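# Seat a build platform, clamp it and start the lapping machine

## Task

The aluminium build platform has been left riding up on the front end stop of the little lapping machine. Push it back until it drops flat into the nest and press down on it from above with a finger to feel that it is fully home, then tip the weighted hold-down arm over so that it rests on the platform. Only then turn the black T-shaped key clockwise through run to the sprung start position, hold it there for a good second and let it spring back to run; leave everything else on the bench where it is.

Things in the scene. Friction and masses are not known exactly. Their poses are not given: they have to be found in the camera images.
- platform: Resin-printer build platform, loose, 0.45 kg: aluminium plate 140 x 84 x 12 mm (x, y, z) with a grey block 50 x 36 x 26 mm on the middle of its top (38 mm in all). Origin: centre of the underside; x along its length to the back. It starts with its back end down on the pad and its front end 9 mm up on the front end stop, shifted 7 to 14 mm to the front; friction keeps it there until pushed back.
- lapper: The lapping machine, fixed: grey casing 204 x 304 mm, 60 mm high, nest on its left, key panel on its right, hinge fork at its left edge. Origin on the bench under the casing, 5 mm in front of its centre; x to the back of the machine, y to its left, z up. 'Left', 'front' and so on mean these axes.
- nest (a point): Centre of the nest, on top of its dark pad, 68 mm above the bench; axes as the machine's. A platform that is home has its origin here, square to it. End stops front and back: inner faces 71.5 mm out (1.5 mm play each end) with a steep 2.5 mm lead-in, 9 mm high, 76 mm long in y, outer faces 85.5 mm out. Side rails: 7 mm high, 64 mm long, inner faces 45.5 mm out.
- hinge_mid (a point): Middle of the hold-down arm's hinge, 82 mm left of the nest centre and 60 mm above it; the hinge axis is the machine's x. The steel fork and damper round it reach 16 mm to the front, 36 mm to the back and 14 mm up.
- cross_bar (a point): Middle of the cross bar (96 mm long, along the machine's x, 13 to 17 mm thick) at the free end of the hold-down arm, 150 mm from the hinge. Below it the arm is a bar 16 mm wide, 12 mm thick; a weight disc 54 mm across sits 82 mm from the hinge (so it begins 41 mm below the cross bar) and stands 30 mm out on the upper side, which is the left while the arm is up.
- hold_arm (a joint): Angle of the hold-down arm: 0 = level, pointing to the right, its foot on the block of a platform that is home; 1.57 = upright; starts at 1.6 to 1.72, leaning left (stop at 1.8). 0.6 kg, on a damper with some friction: it stays put near upright, but tipped right below about 1.2 it sinks softly by itself in 2 to 3 s. A platform not home holds it up.
- key_axis (a point): Point on the vertical turning axis of the key, at mid height of its handle, 94 mm above the bench; 35 mm to the front and 142 mm to the right of the nest centre; axes as the machine's.
- key_front (a point): Point in the front wing of the key's handle, 30 mm from its axis. The handle is a black bar 76 mm long, 11 mm wide, 18 mm tall (85 to 103 mm above the bench), reaching 38 mm to either side of the axis, with a 23 mm round boss in the middle. At off it lies along the machine's x; turning clockwise from above carries the front wing to the left.
- key_barrel (a joint): Turn of the key switch from off (0) clockwise to run (0.80 rad, a stop); friction of 0.05 N m, it stays where it is left. It starts between 0 and 0.08.
- key (a joint): Further clockwise turn of the key from run to start: 0 at off and run, 0.55 rad at the start stop. A spring takes it back to 0; it needs 0.10 N m to leave 0 and 0.24 N m at the stop, so the barrel always turns to run first. The handle's whole turn from off is key_barrel + key.
- sanding_block: Bystander: sanding block 97 x 64 x 25 mm, right of the machine, towards the front.
- jar: Bystander: jar with black lid, 65 mm wide, 93 mm tall, left of the machine, towards the back.
- wash_bottle: Bystander: squeeze bottle with a bent spout, 64 x 80 x 202 mm, back left.
- resin_can: Bystander: black canister 150 x 62 x 132 mm, right of the machine.
- housing: Bystander: pale open printed housing 36 x 52 x 18 mm, lying on the machine's top behind the key panel, about 107 mm behind the key's axis.
There are look-alikes about, which are no part of the job. There is more than one size of the platform; the job needs the larger.

How it is judged:
By the outcome, as a careful person would: the job done as asked, in the order asked, and still so for the second after the job is handed in, with the robot touching nothing.
It also fails if it takes over 61 s, if anything falls off the work surface, if the arm or the gripper's body presses on something with over 40 N, if the wrist force passes 120 N, or if a joint passes its speed limit or range.

## Robot

A 7-joint arm with a two-finger parallel gripper is mounted at the origin on the work surface; the furniture and walls round the work are solid. World frame = base frame: x ahead of the robot, y to its left, z up, the work surface at z = 0. Lengths are in mm, angles in rad, forces in N, time in s.
With the tool pointing down it reaches from about 425 to 1025 mm from the base axis. Payload 9.4 kg.
Tool frame: the origin (TCP) lies midway between the tips of the shut fingers; the grasp point (between the pads) lies behind it (ctrl.tcp_to_grasp is the z of the grasp point in the tool frame, in mm); z points along the fingers, y is the line along which they close (so a half turn about z gives the same grasp; the last joint's range is limited). The gripper opens to 93 mm and grips with 3 to 60 N. Pads are 15 mm wide; open, the fingers measure 128 mm over their backs; the gripper's body (75 mm by 188 mm) begins 65 mm behind the grasp point.
Start: joints at [1.202, 0.599, -0.003, 1.599, 0.002, 0.943, -0.08], TCP at [208.555, -694.355, 218.618] pointing down, gripper open.
Joint ranges: [-2.57, 2.57], [-0.35, 1.97], [-1.29, 1.29], [0.11, 2.56], [-1.05, 4.19], [0.11, 1.86], [-2.63, 2.63]. Speed limits (rad/s): [2.22, 2.22, 3.01, 3.01, 3.14, 3.14, 3.14].

## Interface

Orientations are given as a unit quaternion [x, y, z, w].
In Python, from rig import ctrl, cams gives the robot as it stands.
- The arm moves only by the tool apply_moves, never from a script. Its argument "moves" is a list of rows, each a list of 7 numbers: the shift along the tool's x, y, z in cm, then the turn, a rotation vector about the tool's x, y, z in rad, then the closure, from -1 (fully open) to 1 (shut). A call has 1 to 5 rows; each row is the pose to reach, as a shift and turn from the pose commanded when the call began, along the tool's axes at that moment; what a row does not reach only later rows make up. A row lasts 1/10 s, in which the tool goes at most 50 mm and 8.59 degrees, less where a joint would pass 70% of its speed; a pose out of reach is approached as far as the arm can. A call with a gripper value outside its range is refused whole. The fingers move at their own pace and stop on an object; "grip_force" is the grip in N (left out, the last holds). Time passes only in rows, so rows that repeat a pose let the fingers close. It gives the time, the measured TCP pose, the force, the opening and the grip force at its end, in the units of the state.
- ctrl.observe(): the state, without advancing time (a new reading comes with each control period).
- cams.camera(name): name is "scene" or "top" or "wrist"; returns a dict with "color" (400x640x3 uint8, red, green, blue), "z_map" (400x640 float32, mm along the optical axis (not along the pixel's ray), 0 where there is no reading), "fx", "fy", "cx", "cy" (pixels), "k1" (the pictures are not rectified: a ray, as slopes to the right and down, at radius r is drawn at 1 + k1 r^2 times it, then the intrinsics apply), "xyz" and "attitude" of the camera in the world. Camera axes: x right, y down, z forward; pixel columns grow to the right and rows downward; lengths in mm; the calibration is good to about 2 mm. A picture is of the moment at which its call begins.
- ctrl.hand_in(): hands the job in; it is judged then, once.
Trained networks look in a picture, given as the dict that the camera call returned (one of the last four; its "shot" number tells which), for a name from the list of things; names that differ only in an ending like _2 or _b are one class to them, and where a whole thing is asked for, a point or a joint stands for the part that bears it (a point fixed in the world has none). Each returns a list of dicts, best first, with "conf" (0 to 1); they miss things now and then, are a little off and sometimes report something else, mostly with a low value. They report only what shows in the picture. A call takes as long as a camera call. They do not tell look-alikes from the thing itself.
- cams.trace(picture, name): "pixels" (400x640 bool, what is visible of it).
- cams.landmark_of(picture, name): "location" ([x, y, z] in mm, in world coordinates, good to about 4 mm: a listed point, or the origin of a listed thing).
The state is a dict: "time_s": time; "qpos": joint angles; "qd": joint speeds; "joint_efforts": joint torques, N m; "position": TCP position; "eef_rot": TCP orientation; "wrist_force": force on the tool from outside, world axes, zero at the start; "torque": the same for the moment, N m; "grip_width": finger opening in mm; "grip_force": force on a finger pad.
Only numpy, scipy, OpenCV 4.12 (cv2) and the standard library are available. Lean on these libraries where they do the work, as an engineer would, in place of code of your own. Each camera call takes 0.05 s, during which the arm holds its last target. There are 200 camera calls.

## Working session

There is one attempt and no reset: what is moved stays moved. The work goes in short steps, Python scripts to look and compute and a tool call to move; the robot and the scene stay as the last step left them, time stands still between calls to the robot, and variables do not carry over. Pictures are saved under pics/ and viewed, at most 10 in all, crops included, and the job is handed in when it is done.

Besides the shell and the picture viewer there is one more tool, called as a command line: name --pt "numbers of a row" for each row, then --argument value for the rest. apply_moves: Moves the arm, as the interface text tells. Its arguments: {"type":"object","properties":{"moves":{"type":"array"},"grip_force":{"type":"number"}},"required":["moves"]}

```bash
mkdir -p pics; ls; cat > h.py <<'E'
import numpy as np,cv2
from rig import ctrl,cams
from scipy.spatial.transform import Rotation as R
def save(p,n): cv2.imwrite('pics/'+n,cv2.cvtColor(p['color'],cv2.COLOR_RGB2BGR))
def lm(p,n,k=2): 
    for d in cams.landmark_of(p,n)[:k]: print(n,np.round(d['location'],1),round(d['conf'],2))
E
python3 - <<'E'
from h import *
s=ctrl.observe();print({k:np.round(v,3) for k,v in s.items()},ctrl.tcp_to_grasp)
for c in ['scene','top']:
    p=cams.camera(c);save(p,c+'0.png');print(c,np.round(p['xyz']),np.round(p['attitude'],3))
    for n in 'platform lapper nest hinge_mid cross_bar key_axis key_front housing sanding_block jar wash_bottle resin_can'.split(): lm(p,n,3)
E
```

```text
pics
{'time_s': np.float64(0.0), 'qpos': array([ 1.202,  0.6  , -0.003,  1.6  ,  0.002,  0.943, -0.08 ]), 'qd': array([ 0.   ,  0.   ,  0.002,  0.001,  0.   , -0.   ,  0.   ]), 'joint_efforts': array([-1.0000e-03, -7.6508e+01,  1.4970e+00, -2.5235e+01, -5.2000e-02,
        1.7000e-02,  0.0000e+00]), 'position': array([ 208.379, -693.873,  217.719]), 'eef_rot': array([ 0.989,  0.145, -0.   , -0.001]), 'wrist_force': array([0.342, 0.016, 0.221]), 'torque': array([-0.005,  0.035,  0.022]), 'grip_force': np.float64(0.0), 'grip_width': np.float64(93.333)} -18.8
scene [-130.  708. 1023.] [-0.333  0.858 -0.364  0.139]
platform [ 645.7 -236.3   -4.7] 0.84
platform [532.4  77.5  73.6] 0.69
lapper [552.2  38.5   1.5] 0.63
lapper [605.2 316.    2.3] 0.19
nest [548.6  70.8  69.9] 0.86
hinge_mid [537.  155.2 131. ] 0.68
hinge_mid [579.7 391.7   0.9] 0.24
cross_bar [533.2 177.4 278.6] 0.8
key_front [500.9 -69.2  89.4] 0.59
key_front [5.847e+02 3.893e+02 5.000e-01] 0.51
housing [631.8 -60.7  63.1] 0.68
sanding_block [ 409.5 -341.8    1.4] 0.58
jar [ 6.053e+02  3.175e+02 -1.000e-01] 0.56
wash_bottle
[... 157 characters left out ...]
.054  0.056]
platform [ 649.2 -239.2   -1.9] 0.74
platform [528.4  75.6  66.5] 0.73
lapper [ 406.  -344.6   -4. ] 0.53
lapper [528.5 -70.3  97.1] 0.41
nest [552.   76.3  68.3] 0.56
hinge_mid [533.4 157.5 127.6] 0.95
hinge_mid [ 5.792e+02  3.927e+02 -5.000e-01] 0.42
cross_bar [533.7 157.5 130.1] 0.72
cross_bar [532.3 174.6 277.4] 0.68
cross_bar [631.3 -62.7  65.1] 0.56
key_axis [531.7 -70.1  96.4] 0.94
key_front [532.4  76.1  66.5] 0.74
key_front [497.3 -70.3  97.9] 0.4
housing [630.7 -62.6  59.3] 0.46
housing [ 406.3 -343.1   -6.3] 0.27
sanding_block [ 407.  -342.6   -1.3] 0.87
jar [607.  311.9  -2.5] 0.57
wash_bottle [5.822e+02 3.910e+02 2.000e-01] 0.75
resin_can [ 598.5 -370.4   -2.9] 0.69
```

View pics/scene0.png

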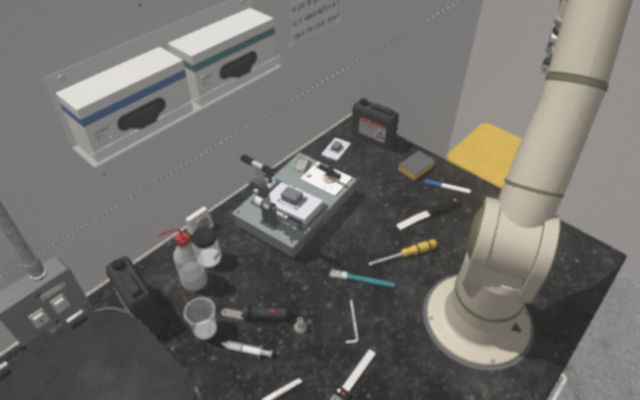

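View pics/top0.png

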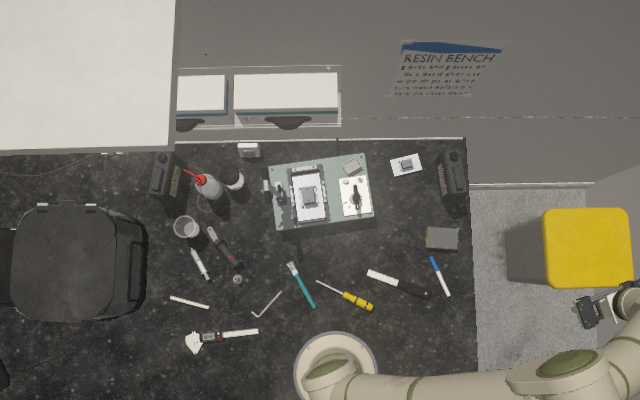

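```bash
cat >> h.py <<'E'
def cloud(p):
    v,u=np.mgrid[0:400,0:640]
    d=cv2.undistortPoints(np.stack([u,v],-1).reshape(-1,1,2).astype(np.float64),np.array([[p['fx'],0,p['cx']],[0,p['fy'],p['cy']],[0,0,1.]]),np.array([p['k1'],0,0,0,0.])).reshape(400,640,2)
    z=p['z_map'][...,None]; P=np.concatenate([d*z,z],-1)
    return P@R.from_quat(p['attitude']).as_matrix().T+p['xyz']
E
python3 - <<'E'
from h import *
for c in ['top','scene']:
    p=cams.camera(c);P=cloud(p);ok=p['z_map']>0
    roi=ok&(P[...,0]>380)&(P[...,0]<720)&(P[...,1]>-150)&(P[...,1]<260)
    m=roi&(abs(P[...,2]-60)<5)
    r=cv2.minAreaRect(P[m][:,:2].astype(np.float32)); print(c,'casing',r, np.median(P[m][:,2]))
    m=roi&(P[...,2]>97)&(P[...,2]<110)&(P[...,1]<-20)
    q=P[m];print('key',cv2.minAreaRect(q[:,:2].astype(np.float32)),np.median(q[:,2]),len(q))
    m=roi&(P[...,2]>95)&(P[...,2]<120)&(P[...,1]>20)&(P[...,1]<120)
    q=P[m];print('block',cv2.minAreaRect(q[:,:2].astype(np.float32)),len(q)); A=np.c_[q[:,:2],np.ones(len(q))];print('plane',np.linalg.lstsq(A,q[:,2],rcond=None)[0],q[:,2].min(),q[:,2].max())
    for n in ['platform','hold_arm','key']:
        for d in cams.trace(p,n)[:2]:
            t=d['pixels']&ok; 
            if t.sum()>5: print(n,round(d['conf'],2),t.sum(),np.round(np.percentile(P[t],[2,50,98],axis=0)).tolist())
E
```

```text
top casing ((592.2926025390625, 66.8203125), (285.9305419921875, 353.8370666503906), 7.419386863708496) 60.27674566426015
key ((527.4637451171875, -68.58476257324219), (21.338790893554688, 71.30452728271484), 83.72114562988281) 101.77120538792633 107
block ((518.791748046875, 62.70809555053711), (74.46700286865234, 86.25768280029297), 88.99309539794922) 213
plane [3.74660649e-02 1.30315388e-02 8.84729281e+01] 95.11152814422167 116.1476087916219
platform 0.92 1252 [[465.0, 32.0, 75.0], [529.0, 71.0, 86.0], [598.0, 116.0, 113.0]]
platform 0.76 527 [[614.0, -284.0, -2.0], [644.0, -236.0, 9.0], [678.0, -192.0, 28.0]]
hold_arm 0.91 398 [[487.0, 148.0, 60.0], [531.0, 173.0, 276.0], [576.0, 194.0, 288.0]]
key 0.49 130 [[493.0, -81.0, 59.0], [523.0, -70.0, 101.0], [558.0, -61.0, 108.0]]
scene casing ((592.5459594726562, 65.83866882324219), (287.8414611816406, 358.8804626464844), 7.2509050369262695) 60.61000812909788
key ((529.3743896484375, -68.94087982177734), (23.118267059326172, 74.7430191040039), 84.1883773803711) 102.21477593066095 111
block ((535.190673828125, 73.89347076416016), (52.074649810791016, 39.831886291503906), 7.9447736740112305) 265
plane [ 4.65735405e-02 -1.43309990e-01  9.45823121e+01] 95.09350009328261 115.62682847390283
platform 0.9 385 [[613.0, -285.0, -1.0], [640.0, -225.0, 9.0], [678.0, -190.0, 28.0]]
platform 0.71 1244 [[462.0, 28.0, 74.0], [516.0, 81.0, 88.0], [602.0, 115.0, 113.0]]
hold_arm 0.6 799 [[486.0, 23.0, 51.0], [528.0, 181.0, 231.0], [725.0, 195.0, 286.0]]
key 0.46 187 [[493.0, -108.0, 63.0], [527.0, -67.0, 99.0], [572.0, -58.0, 107.0]]
```

The scene view shows the machine at about (290,200). The platform is on the nest at (292,200), the hold-down arm is upright at (262,172), and the key is on its white panel at (330,178). The top view shows the platform at (308,195), the key at (355,195), and the small look-alike platform at (405,163), off the machine. I estimate the machine yaw at about 0.135 and the nest at about (546,75). I'm moving now.

apply_moves --pt "35.9 -25.2 -3 0 0 -1.415 1" --pt "35.9 -25.2 -3 0 0 -1.415 1" --pt "35.9 -25.2 -3 0 0 -1.415 1" --pt "35.9 -25.2 -3 0 0 -1.415 1" --pt "35.9 -25.2 -3 0 0 -1.415 1"

```text
time_s: 2.2
position: [363.8, -496.8, 236.1]
eef_rot: [0.866, 0.5, -0.0, 0.0]
wrist_force: [1.0, -0.2, 0.4]
grip_width: 57.5
grip_force: 0.0
```

```bash
cat >> h.py <<'E'
TH=0.135; NEST=np.array([546,75.3,68.])
M=R.from_euler('z',TH).as_matrix()
def W(l): return NEST+M@np.array(l,float)      # local (nest axes) -> world
def L(w): return M.T@(np.array(w)-NEST)
def go(l,yaw=0):   # yaw: tool-x direction relative to machine left (ccw +)
    s=ctrl.observe();T=R.from_quat(s['eef_rot'])
    a=TH+np.pi/2+yaw
    G=R.from_matrix(np.array([[np.cos(a),np.sin(a),0],[np.sin(a),-np.cos(a),0],[0,0,-1]]))
    G=G if not isinstance(G,list) else G
    d=T.inv().apply(W(l)-s['position'])/10; r=(T.inv()*G).as_rotvec()
    print('t',round(s['time_s'],2),'local',np.round(L(s['position']),1),'F',np.round(M.T@s['wrist_force'],1),'q',np.round(s['qpos'],2))
    print('->',l,'row',np.round(np.r_[d,r],2).tolist())
E
python3 -c "
from h import *
go([-110,0,180]); go([-75,-280,170])"
```

```text
t 2.2 local [-257.5 -542.4  168.1] F [ 0.9 -0.3  0.4] q [ 1.01  0.46 -0.23  1.83  0.13  0.87  0.19]
-> [-110, 0, 180] row [51.94, -21.49, -1.22, 0.0, 0.0, -0.66]
t 2.2 local [-257.5 -542.4  168.1] F [ 0.9 -0.3  0.4] q [ 1.01  0.46 -0.23  1.83  0.13  0.87  0.19]
-> [-75, -280, 170] row [31.92, -1.6, -0.2, 0.0, 0.0, -0.66]
```

apply_moves --pt "31.9 -1.6 0 0 0 -0.66 1" --pt "31.9 -1.6 0 0 0 -0.66 1" --pt "31.9 -1.6 0 0 0 -0.66 1" --pt "31.9 -1.6 0 0 0 -0.66 1" --pt "31.9 -1.6 0 0 0 -0.66 1"

```text
time_s: 2.7
position: [478.6, -274.9, 235.9]
eef_rot: [0.657, 0.754, 0.0, 0.0]
wrist_force: [1.7, 0.2, -0.8]
grip_width: 17.7
grip_force: 0.0
```

```bash
python3 -c "
from h import *
go([-90,0,150])"
```

```text
t 2.7 local [-113.9 -337.9  167.9] F [ 1.7 -0.  -0.8] q [ 0.74  0.4  -0.44  1.96  0.23  0.83  0.31]
-> [-90, 0, 150] row [33.79, 2.43, 1.78, 0.0, 0.0, 0.0]
```

apply_moves --pt "33.8 2.4 2 0 0 0 1" --pt "33.8 2.4 2 0 0 0 1" --pt "33.8 2.4 2 0 0 0 1" --pt "33.8 2.4 2 0 0 0 1" --pt "33.8 2.4 2 0 0 0 1"

```text
time_s: 3.2
position: [462.8, -25.7, 221.2]
eef_rot: [0.66, 0.752, 0.0, 0.0]
wrist_force: [0.6, 0.3, -0.9]
grip_width: 0.9
grip_force: 0.0
```

```bash
python3 -c "
from h import *
go([-80,0,150]); go([-80,0,30])"
```

```text
t 3.2 local [-96.1 -88.8 153.2] F [ 0.6  0.2 -0.9] q [ 0.33  0.32 -0.5   2.15  0.23  0.72 -0.2 ]
-> [-80, 0, 150] row [8.89, 1.56, 0.31, 0.0, 0.0, -0.0]
t 3.2 local [-96.1 -88.8 153.2] F [ 0.6  0.2 -0.9] q [ 0.33  0.32 -0.5   2.15  0.23  0.72 -0.2 ]
-> [-80, 0, 30] row [8.89, 1.55, 12.31, 0.0, 0.0, -0.0]
```

apply_moves --pt "5 1 0 0 0 0 1" --pt "8.9 1.6 2 0 0 0 1" --pt "8.9 1.6 6.5 0 0 0 1" --pt "8.9 1.6 11 0 0 0 1" --pt "8.9 1.6 11 0 0 0 1"

```text
time_s: 3.7
position: [464.7, 63.0, 107.2]
eef_rot: [0.659, 0.752, -0.003, -0.002]
wrist_force: [-0.9, -0.6, 0.6]
grip_width: 0.0
grip_force: 0.0
```

```bash
python3 -c "
from h import *
p=cams.camera('scene'); a=p['color'][140:290,200:400]; p['color']=cv2.resize(a,None,fx=4,fy=4,interpolation=cv2.INTER_CUBIC); save(p,'s1.png')
go([-70,0,25])"
```

```text
t 3.75 local [-81.1  -1.4  41.6] F [-0.5 -0.5  1.4] q [ 0.03  0.5  -0.39  2.25  0.43  0.46 -0.57]
-> [-70, 0, 25] row [0.14, 1.12, 1.65, -0.01, 0.0, -0.0]
```

View pics/s1.png

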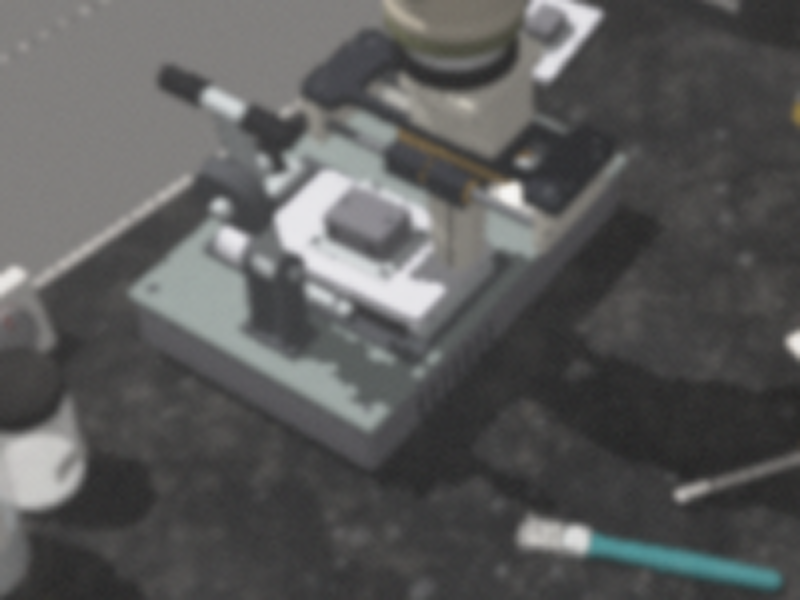

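The crop shows the shut fingers at (460,250), just in front of the block at (365,220). The arm stands upright at left. Next I lower and push back.

apply_moves --pt "0.1 0.6 1.6 -0.01 0 0 1" --pt "0.1 1.2 1.6 -0.01 0 0 1" --pt "0.1 1.8 1.6 -0.01 0 0 1" --pt "0.1 2.3 1.6 -0.01 0 0 1" --pt "0.1 2.7 1.6 -0.01 0 0 1"

```text
time_s: 4.25
position: [495.1, 67.3, 96.1]
eef_rot: [0.66, 0.752, 0.004, 0.004]
wrist_force: [-0.4, -0.7, 0.5]
grip_width: 0.6
grip_force: 0.0
```

apply_moves --pt "0 0.2 0 0 0 0 1" --pt "0 0.4 0 0 0 0 1" --pt "0 0.6 0 0 0 0 1" --pt "0 0.8 0 0 0 0 1" --pt "0 0.9 0 0 0 0 1"

```text
time_s: 4.75
position: [501.3, 68.1, 94.8]
eef_rot: [0.659, 0.752, 0.002, 0.003]
wrist_force: [-2.9, -0.8, 1.1]
grip_width: 0.4
grip_force: 1.8
```

```bash
cat > blk.py <<'E'
from h import *
def blk(c='scene'):
    p=cams.camera(c);P=cloud(p);l=(P-NEST)@M
    m=(p['z_map']>0)&(abs(l[...,1])<30)&(abs(l[...,0])<50)&(l[...,2]>30)&(l[...,2]<50)
    g=p['color'].astype(int); q=l[m]
    print('blocktop',len(q),np.round(np.percentile(q,[3,50,97],axis=0),1).tolist()); 
    A=np.c_[q[:,:2],np.ones(len(q))]; print('plane',np.round(np.linalg.lstsq(A,q[:,2],rcond=None)[0],3))
    lm(p,'platform')
    d=[x for x in cams.trace(p,'platform') if abs((l[x['pixels']&(p['z_map']>0)].mean(0))[0])<60][:1]
    for x in d:
        q=l[x['pixels']&(p['z_map']>0)]; q=q[(abs(q[:,1])<45)&(abs(q[:,0])<90)&(q[:,2]<27)&(q[:,2]>5)]
        A=np.c_[q[:,:2],np.ones(len(q))]; w=np.linalg.lstsq(A,q[:,2],rcond=None)[0]
        for _ in range(5):
            k=abs(A@w-q[:,2])<2.5; w=np.linalg.lstsq(A[k],q[k,2],rcond=None)[0]
        print('plate plane',np.round(w,3),k.sum(),'x',np.round(np.percentile(q[:,0],[1,99]),1))
    return p
E
python3 -c "
from blk import *
go([-46,0,25]);blk()"
```

```text
t 4.75 local [-45.2  -1.1  26.8] F [-3.  -0.4  1.1] q [ 0.02  0.55 -0.37  2.19  0.45  0.46 -0.58]
-> [-46, 0, 25] row [0.11, -0.08, 0.18, 0.01, 0.0, -0.0]
blocktop 228 [[-45.4, -15.2, 31.7], [-8.5, 7.9, 41.7], [16.8, 19.1, 47.1]]
plane [-2.8000e-02 -1.3200e-01  4.1331e+01]
platform [ 647.8 -236.7   -1.6] 0.89
platform [537.   74.6  72. ] 0.83
plate plane [-6.5000e-02  1.0000e-03  1.6709e+01] 568 x [-78.3  60.7]
```

apply_moves --pt "0 0.2 0 0 0 0 1" --pt "0 0.4 0 0 0 0 1" --pt "0 0.6 0 0 0 0 1" --pt "0 0.7 0 0 0 0 1" --pt "0 0.7 0 0 0 0 1"

```text
time_s: 5.4
position: [508.6, 69.4, 95.0]
eef_rot: [0.659, 0.752, 0.003, 0.003]
wrist_force: [-7.0, -1.4, 3.9]
grip_width: 0.3
grip_force: 3.4
```

```bash
python3 -c "
from blk import *
go([-36,0,25]);blk()"
```

```text
t 5.4 local [-37.9  -0.8  27. ] F [-7.1 -0.5  3.9] q [ 0.02  0.56 -0.38  2.18  0.45  0.47 -0.58]
-> [-36, 0, 25] row [0.08, 0.19, 0.2, 0.01, 0.0, -0.0]
blocktop 232 [[-46.3, -15.1, 30.6], [-1.9, 7.2, 37.7], [23.6, 18.7, 47.5]]
plane [-0.039 -0.09  38.003]
platform [ 645.6 -240.6   -3.6] 0.91
platform [544.4  78.6  64.7] 0.85Traceback (most recent call last):
  File "<string>", line 3, in <module>
    go([-36,0,25]);blk()
                   ~~~^^
  File "blk.py", line 15, in blk
    print('plate plane',np.round(w,3),k.sum(),'x',np.round(np.percentile(q[:,0],[1,99]),1))
                                                           ~~~~~~~~~~~~~^^^^^^^^^^^^^^^
    return _quantile_unchecked(
        a, q, axis, out, overwrite_input, method, keepdims, weights)
    return _ureduce(a,
                    func=_quantile_ureduce_func,
    ...<5 lines>...
                    overwrite_input=overwrite_input,
                    method=method)
    r = func(a, **kwargs)
    result = _quantile(arr,
                       quantiles=q,
    ...<2 lines>...
                       out=out,
                       weights=wgt)
    slices_having_nans = np.isnan(arr[-1, ...])
                                  ~~~^^^^^^^^^
IndexError: index -1 is out of bounds for axis 0 with size 0
```

```bash
sed -i 's/abs((l\[x.*$/abs(np.median(l[x["pixels"]\&(p["z_map"]>0)],0)[1])<45][:1]/' blk.py; python3 -c "
from blk import *
blk()"
```

```text
blocktop 220 [[-45.4, -16.0, 31.7], [-1.5, 7.3, 37.8], [24.6, 18.2, 47.1]]
plane [-0.069 -0.065 38.128]
platform [ 643.9 -237.6   -4.5] 0.61
platform [548.   77.7  67.9] 0.57
plate plane [4.0000e-03 1.2000e-02 1.2418e+01] 516 x [-69.   70.9]
```

The plate is now flat, with slope 0.004 and its top at 12.4 mm. I back off, rise and press from above.

apply_moves --pt "0 -0.8 0 0 0 0 1" --pt "0 -1.0 -1.5 0 0 0 1" --pt "0 -1.0 -3 0 0 0 1" --pt "0 1.5 -3.2 0 0 0 1" --pt "0 3.6 -3.2 0 0 0 1"

```text
time_s: 6.2
position: [547.0, 74.5, 128.8]
eef_rot: [0.659, 0.752, 0.005, 0.004]
wrist_force: [0.0, -0.0, 0.5]
grip_width: 0.4
grip_force: 0.0
```

apply_moves --pt "0 0 0 0 0 0 1" --pt "0 0 0.7 0 0 0 1" --pt "0 0 1.2 0 0 0 1" --pt "0 0 1.5 0 0 0 1" --pt "0 0 1.7 0 0 0 1"

```text
time_s: 6.7
position: [544.6, 74.2, 109.9]
eef_rot: [0.659, 0.752, 0.003, 0.003]
wrist_force: [-0.5, 0.0, -0.2]
grip_width: 0.5
grip_force: 0.0
```

```bash
python3 -c "
from blk import *
go([0,0,38])"
```

```text
t 6.7 local [-1.6 -0.9 41.9] F [-0.5  0.1 -0.2] q [ 0.04  0.57 -0.4   2.09  0.42  0.55 -0.53]
-> [0, 0, 38] row [0.09, 0.15, 0.39, 0.01, 0.0, -0.0]
```

apply_moves --pt "0 0 0.2 0 0 0 1" --pt "0 0 0.4 0 0 0 1" --pt "0 0 0.5 0 0 0 1" --pt "0 0 0.6 0 0 0 1" --pt "0 0 0.6 0 0 0 1"

```text
time_s: 7.2
position: [545.3, 74.3, 106.3]
eef_rot: [0.659, 0.752, 0.004, 0.004]
wrist_force: [-7.1, -1.3, 24.8]
grip_width: 0.9
grip_force: 12.2
```

It is firm at z = 106.3, which is fully home, with 25 N. Now I rise and go over to the left of the cross bar.

apply_moves --pt "0 0 -0.6 0 0 0 1" --pt "0 0 -5 0 0 0 1" --pt "0 0 -10 0 0 0 1" --pt "0 0 -15 0 0 0 1" --pt "0 0 -20 0 0 0 1"

```text
time_s: 7.7
position: [542.9, 73.9, 306.5]
eef_rot: [0.659, 0.752, 0.004, 0.003]
wrist_force: [1.6, 0.8, -0.4]
grip_width: 0.5
grip_force: 0.0
```

apply_moves --pt "0 0 -1.5 0 0 0 1" --pt "4 0 -1.5 0 0 0 1" --pt "8 0 -1.5 0 0 0 1" --pt "12 0 -1.5 0 0 0 1" --pt "15 0 -1.5 0 0 0 1"

```text
time_s: 8.2
position: [522.9, 225.1, 319.7]
eef_rot: [0.659, 0.752, 0.004, 0.003]
wrist_force: [0.6, 1.0, -0.4]
grip_width: 0.9
grip_force: 0.0
```

```bash
python3 -c "
from blk import *
p=cams.camera('top');P=cloud(p)
lm(p,'cross_bar');go([0,145,195])
l=(P-NEST)@M
for d in cams.trace(p,'hold_arm')[:1]:
    q=l[d['pixels']&(p['z_map']>0)];q=q[q[:,2]>195];print(np.round(np.percentile(q,[2,50,98],axis=0),1).tolist())
"
```

```text
cross_bar [552.1  76.1  66.2] 0.2
t 8.3 local [ -3.1 154.  251.7] F [-0.9 -0.3  0.2] q [-0.08  0.35 -0.59  1.82  0.23  1.02 -0.62]
-> [0, 145, 195] row [-0.92, 0.25, 5.67, 0.01, -0.0, 0.0]
```

apply_moves --pt "-0.5 0.3 2 0 0 0 1" --pt "-0.9 0.3 5.7 0 0 0 1" --pt "-1.5 0.3 5.7 0 0 0 1" --pt "-2.1 0.3 5.7 0 0 0 1" --pt "-2.7 0.3 5.7 0 0 0 1"

```text
time_s: 8.85
position: [530.9, 196.2, 263.8]
eef_rot: [0.659, 0.752, 0.004, 0.003]
wrist_force: [-2.9, 2.9, 1.7]
grip_width: 0.4
grip_force: 1.6
```

apply_moves --pt "-0.6 0 0 0 0 0 1" --pt "-1.2 0 0 0 0 0 1" --pt "-1.8 0 0 0 0 0 1" --pt "-2.4 0 0 0 0 0 1" --pt "-3 0 0 0 0 0 1"

```text
time_s: 9.35
position: [535.0, 166.0, 262.7]
eef_rot: [0.659, 0.752, 0.004, 0.004]
wrist_force: [-1.0, 2.2, 1.2]
grip_width: 0.0
grip_force: 1.2
```

```bash
python3 -c "
from blk import *
p=cams.camera('scene'); lm(p,'cross_bar');go([0,70,190])
a=p['color'][110:260,200:400]; p['color']=cv2.resize(a,None,fx=4,fy=4,interpolation=cv2.INTER_CUBIC); save(p,'s2.png')
"
```

```text
cross_bar [633.9 -57.2  60. ] 0.61
cross_bar [537.5 149.  276.5] 0.58
t 9.45 local [  0.9  90.3 194.2] F [-0.1 -0.1 -0.8] q [ 0.01  0.4  -0.56  1.92  0.27  0.9  -0.56]
-> [0, 70, 190] row [-2.03, -0.08, 0.42, 0.01, 0.0, -0.01]
```

View pics/s2.png

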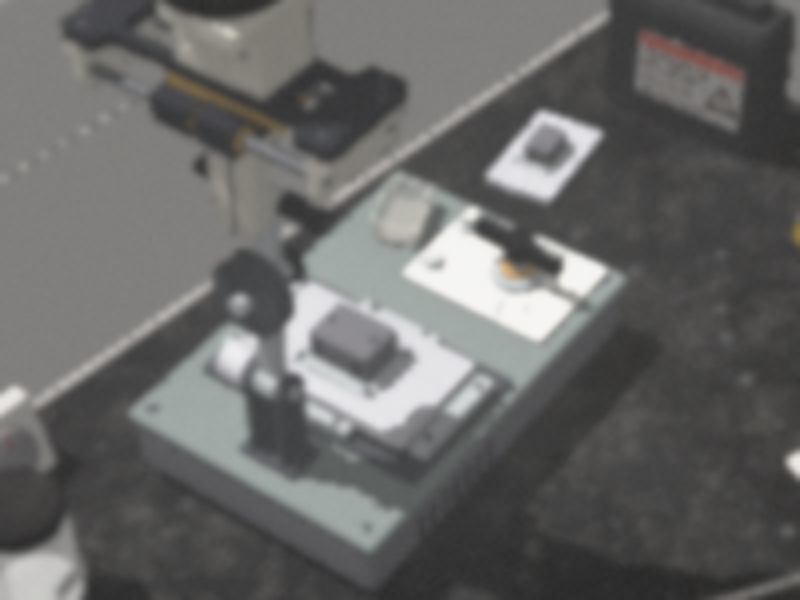

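The crop shows the platform flat at (370,350). The finger is behind the cross bar at (250,200), and the arm has come just past upright. I keep pushing.

apply_moves --pt "-0.7 0 0.1 0 0 0 1" --pt "-1.4 0 0.2 0 0 0 1" --pt "-2.1 0 0.4 0 0 0 1" --pt "-2.8 0 0.6 0 0 0 1" --pt "-3.5 0 0.8 0 0 0 1"

```text
time_s: 9.95
position: [539.4, 131.1, 254.3]
eef_rot: [0.659, 0.752, 0.004, 0.003]
wrist_force: [-0.8, 0.9, 2.1]
grip_width: 0.7
grip_force: 1.1
```

apply_moves --pt "-0.7 0 0.1 0 0 0 1" --pt "-1.4 0 0.2 0 0 0 1" --pt "-2.1 0 0.4 0 0 0 1" --pt "-2.8 0 0.6 0 0 0 1" --pt "-3.4 0 0.7 0 0 0 1"

```text
time_s: 10.45
position: [543.7, 97.2, 247.1]
eef_rot: [0.659, 0.752, 0.003, 0.003]
wrist_force: [0.2, 0.4, 0.1]
grip_width: 0.7
grip_force: 0.3
```

```bash
python3 -c "
from blk import *
p=cams.camera('scene'); lm(p,'cross_bar',3);go([0,20,220])
"
```

```text
cross_bar [548.7  75.2 256.1] 0.71
t 10.55 local [  0.7  21.5 179.1] F [ 0.4  0.6 -0.5] q [ 0.12  0.4  -0.55  1.95  0.28  0.86 -0.44]
-> [0, 20, 220] row [-0.15, -0.04, -4.09, 0.01, 0.0, -0.01]
```

The arm is sinking by itself at about 1.0 rad. I rise and move towards the key, turning the tool.

apply_moves --pt "0 0 -4 0 0 0 1" --pt "0 0 -4 0 0 -0.15 1" --pt "-5 -2 -4 0 0 -0.3 1" --pt "-10 -4 -4 0 0 -0.45 1" --pt "-15 -6 -4 0 0 -0.6 1"

```text
time_s: 11.05
position: [507.9, -40.9, 287.0]
eef_rot: [0.415, 0.91, 0.002, 0.004]
wrist_force: [1.2, 0.0, 0.1]
grip_width: 0.6
grip_force: 0.0
```

```bash
python3 -c "
from h import *
go([-64,-190,150],1.57)
"
```

```text
t 11.05 local [ -53.4 -110.   219. ] F [ 1.2 -0.1  0.1] q [ 0.51  0.32 -0.7   1.98  0.26  0.92  0.39]
-> [-64, -190, 150] row [-6.07, -5.32, 6.9, 0.0, 0.01, -0.99]
```

apply_moves --pt "-6.1 -5.3 6.9 0 0.01 -0.15 1" --pt "-6.1 -5.3 6.9 0 0.01 -0.3 1" --pt "-6.1 -5.3 6.9 0 0.01 -0.45 1" --pt "-6.1 -5.3 6.9 0 0.01 -0.6 1" --pt "-6.1 -5.3 6.9 0 0.01 -0.75 1"

```text
time_s: 11.55
position: [508.4, -121.0, 217.5]
eef_rot: [0.054, 0.999, 0.003, 0.0]
wrist_force: [0.2, -0.3, 0.6]
grip_width: 0.3
grip_force: 0.0
```

apply_moves --pt "0 0 0 0 0 -0.14 1" --pt "0 0 0 0 0 -0.24 1" --pt "0 0 0 0 0 -0.24 1" --pt "0 0 0 0 0 -0.24 1" --pt "0 0 0 0 0 -0.24 1"

```text
time_s: 12.05
position: [508.5, -120.4, 217.9]
eef_rot: [-0.062, 0.998, 0.003, 0.001]
wrist_force: [-0.4, -1.1, -0.3]
grip_width: 0.9
grip_force: 0.0
```

```bash
python3 -c "
from h import *
p=cams.camera('scene'); lm(p,'cross_bar');lm(p,'key_front');lm(p,'key_axis');lm(p,'platform',3)
a=p['color'][110:260,200:400].copy(); p['color']=cv2.resize(a,None,fx=4,fy=4,interpolation=cv2.INTER_CUBIC); save(p,'s3.png')
p=cams.camera('wrist'); lm(p,'key_front');lm(p,'key_axis');lm(p,'cross_bar'); save(p,'w3.png')
go([-64,-187,60],1.57)
"
```

```text
cross_bar [561.7  13.5 157.9] 0.76
key_front [499.6 -70.7  92.5] 0.6
key_axis [533.5 -67.6  90.6] 0.86
key_axis [634.4 -60.4  57.7] 0.35
platform [547.4  80.1  68.3] 0.96
platform [ 645.2 -237.2   -2.4] 0.68
key_front [502.3 -71.9  92.7] 0.61
key_axis [530.9 -68.3  93.4] 0.85
cross_bar [ 598.7 -369.3   -3.5] 0.67
cross_bar [551.6   8.2 127. ] 0.65
t 12.5 local [ -63.4 -188.7  149.9] F [ 0.6 -1.1  0.2] q [ 0.76  0.49 -0.89  2.02  0.5   0.86  1.29]
-> [-64, -187, 60] row [0.08, 0.12, 8.99, 0.01, 0.0, -0.01]
```

View pics/s3.png

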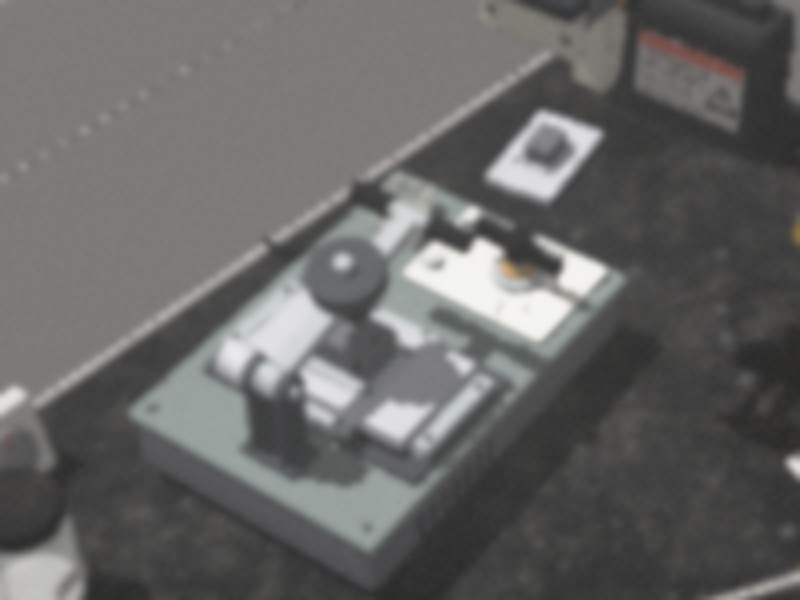

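View pics/w3.png

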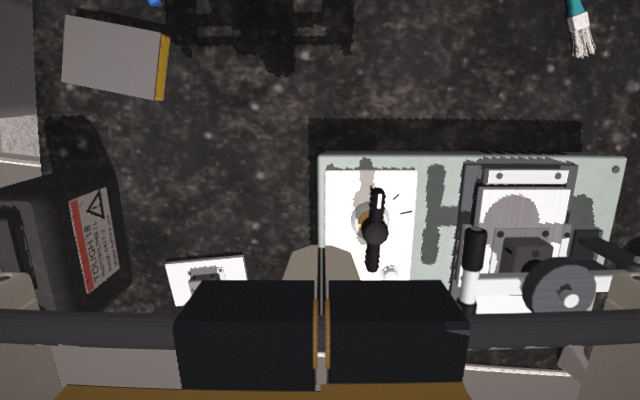

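The arm is nearly down: the cross bar runs from (370,195) to (445,230) in the scene crop. The wrist view shows the key handle at (376,230) with its front wing pointing up the image. I lower the tool beside the front wing, on its right.

apply_moves --pt "0.1 0.1 4 0 0 0 1" --pt "0.1 0.1 8 0 0 0 1" --pt "0.1 0.1 10 0 0 0 1" --pt "0.1 0.1 12 0 0 0 1" --pt "0.1 0.1 12.8 0 0 0 1"

```text
time_s: 13.0
position: [506.9, -118.5, 88.2]
eef_rot: [-0.063, 0.998, 0.003, -0.0]
wrist_force: [-0.0, -0.6, 0.2]
grip_width: 0.2
grip_force: 0.0
```

```bash
cat >> h.py <<'E'
AX=np.array([-34.5,-141.5])
def key(th,off,r=29,z=20):
    u=np.array([-np.cos(th),np.sin(th)]);n=np.array([-np.sin(th),-np.cos(th)])
    c=AX+r*u+off*n
    go([c[0],c[1],z],1.5708-th)
E
python3 -c "
from h import *
p=cams.camera('top'); lm(p,'cross_bar');
P=cloud(p);l=(P-NEST)@M
q=l[(abs(l[...,0])<45)&(l[...,1]<-55)&(l[...,1]>-95)&(l[...,2]>30)&(l[...,2]<140)];print(len(q),np.round(np.median(q,0),1))
for i in range(6): key(*[(0,18),(0.2,16.5),(.4,16.5),(.6,16.5),(.8,16.5),(1.35,16.5)][i])
"
```

```text
cross_bar [553.5   5.8 126.9] 0.68
cross_bar [535.1 153.6 128.1] 0.22
176 [ -1.  -66.3  65.1]
t 13.1 local [ -64.5 -186.8   21.2] F [-0.5 -0.3  1.2] q [ 0.61  0.65 -0.71  2.14  0.74  0.61  1.07]
-> [np.float64(-63.5), np.float64(-159.5), 20] row [-0.08, 2.73, 0.13, 0.01, 0.0, -0.01]
t 13.1 local [ -64.5 -186.8   21.2] F [-0.5 -0.3  1.2] q [ 0.61  0.65 -0.71  2.14  0.74  0.61  1.07]
-> [np.float64(-66.19997471551453), np.float64(-151.9096879413237), 20] row [0.2, 3.48, 0.14, 0.01, -0.0, 0.19]
t 13.1 local [ -64.5 -186.8   21.2] F [-0.5 -0.3  1.2] q [ 0.61  0.65 -0.71  2.14  0.74  0.61  1.07]
-> [np.float64(-67.6361714741764), np.float64(-145.40437447409673), 20] row [0.35, 4.13, 0.14, 0.01, -0.0, 0.39]
t 13.1 local [ -64.5 -186.8   21.2] F [-0.5 -0.3  1.2] q [ 0.61  0.65 -0.71  2.14  0.74  0.61  1.07]
-> [np.float64(-67.75133364339877), np.float64(-138.74340591755367), 20] row [0.37, 4.8, 0.15, 0.01, -0.0, 0.59]
t 13.1 local [ -64.5 -186.8   21.2] F [-0.5 -0.3  1.2] q [ 0.61  0.65 -0.71  2.14  0.74  0.61  1.07]
-> [np.float64(-66.54087007090992), np.float64(-132.1923340681421), 20] row [0.25, 5.45, 0.15, 0.01, -0.0, 0.79]
t 13.1 local [ -64.5 -186.8   21.2] F [-0.5 -0.3  1.2] q [ 0.61  0.65 -0.71  2.14  0.74  0.61  1.07]
-> [np.float64(-56.95062932983808), np.float64(-116.81763296006207), 20] row [-0.69, 7.0, 0.16, 0.01, -0.0, 1.34]
```

The arm is down: the cross bar top is at local z = 65, which is level. Now I turn the key.

apply_moves --pt "0 1.4 0.1 0 0 0 1" --pt "0 2.6 0.1 0 0 0 1" --pt "0.1 3.1 0.1 0 0 0.09 1" --pt "0.2 3.5 0.1 0 0 0.19 1" --pt "0.3 3.8 0.1 0 0 0.29 1"

```text
time_s: 13.6
position: [499.4, -81.7, 89.9]
eef_rot: [0.084, 0.996, 0.002, 0.0]
wrist_force: [-2.0, -3.1, 0.1]
grip_width: 0.4
grip_force: 1.6
```

```bash
python3 -c "
from h import *
for t in [.4,.5,.6,.7,.8]: key(t,16.5)
"
```

```text
t 13.6 local [ -67.3 -149.3   21.9] F [-2.4 -2.8  0.1] q [ 0.49  0.61 -0.62  2.18  0.68  0.55  0.75]
-> [np.float64(-67.6361714741764), np.float64(-145.40437447409673), 20] row [0.15, 0.36, 0.19, 0.0, 0.0, 0.1]
t 13.6 local [ -67.3 -149.3   21.9] F [-2.4 -2.8  0.1] q [ 0.49  0.61 -0.62  2.18  0.68  0.55  0.75]
-> [np.float64(-67.86041568179016), np.float64(-142.07677165166928), 20] row [0.27, 0.67, 0.19, 0.0, -0.0, 0.2]
t 13.6 local [ -67.3 -149.3   21.9] F [-2.4 -2.8  0.1] q [ 0.49  0.61 -0.62  2.18  0.68  0.55  0.75]
-> [np.float64(-67.75133364339877), np.float64(-138.74340591755367), 20] row [0.36, 0.99, 0.19, 0.0, -0.0, 0.3]
t 13.6 local [ -67.3 -149.3   21.9] F [-2.4 -2.8  0.1] q [ 0.49  0.61 -0.62  2.18  0.68  0.55  0.75]
-> [np.float64(-67.31001527067207), np.float64(-135.43758316030102), 20] row [0.42, 1.32, 0.19, 0.0, -0.0, 0.4]
t 13.6 local [ -67.3 -149.3   21.9] F [-2.4 -2.8  0.1] q [ 0.49  0.61 -0.62  2.18  0.68  0.55  0.75]
-> [np.float64(-66.54087007090992), np.float64(-132.1923340681421), 20] row [0.44, 1.65, 0.2, 0.0, -0.0, 0.5]
```

In contact and turning, force about 3.5 N.

apply_moves --pt "0.15 0.35 0.1 0 0 0.1 1" --pt "0.25 0.65 0.1 0 0 0.2 1" --pt "0.35 1.0 0.1 0 0 0.3 1" --pt "0.42 1.3 0.1 0 0 0.4 1" --pt "0.44 1.65 0.1 0 0 0.5 1"

```text
time_s: 14.1
position: [497.2, -65.8, 89.0]
eef_rot: [0.329, 0.944, 0.001, -0.001]
wrist_force: [-3.2, -7.5, 2.0]
grip_width: 0.4
grip_force: 3.7
```

```bash
python3 -c "
from h import *
for t in [.9,1.0,1.1,1.2,1.3]: key(t,16.5)
"
```

```text
t 14.1 local [ -67.4 -133.3   21. ] F [-4.2 -7.   2. ] q [ 0.36  0.58 -0.48  2.2   0.56  0.49  0.34]
-> [np.float64(-65.45158308870273), np.float64(-129.04008409726893), 20] row [0.17, 0.43, 0.1, 0.0, -0.0, 0.1]
t 14.1 local [ -67.4 -133.3   21. ] F [-4.2 -7.   2. ] q [ 0.36  0.58 -0.48  2.2   0.56  0.49  0.34]
-> [np.float64(-64.05303811950635), np.float64(-126.0123294873953), 20] row [0.29, 0.75, 0.1, 0.0, -0.0, 0.2]
t 14.1 local [ -67.4 -133.3   21. ] F [-4.2 -7.   2. ] q [ 0.36  0.58 -0.48  2.2   0.56  0.49  0.34]
-> [np.float64(-62.359208962355424), np.float64(-123.1393225617404), 20] row [0.38, 1.07, 0.1, 0.0, -0.0, 0.3]
t 14.1 local [ -67.4 -133.3   21. ] F [-4.2 -7.   2. ] q [ 0.36  0.58 -0.48  2.2   0.56  0.49  0.34]
-> [np.float64(-60.387019798282765), np.float64(-120.44976945581556), 20] row [0.44, 1.4, 0.1, 0.0, -0.0, 0.4]
t 14.1 local [ -67.4 -133.3   21. ] F [-4.2 -7.   2. ] q [ 0.36  0.58 -0.48  2.2   0.56  0.49  0.34]
-> [np.float64(-58.15617608949672), np.float64(-117.9705432952071), 20] row [0.46, 1.73, 0.1, 0.0, -0.0, 0.5]
```

apply_moves --pt "0.17 0.4 0 0 0 0.1 1" --pt "0.29 0.75 0 0 0 0.2 1" --pt "0.38 1.05 0 0 0 0.3 1" --pt "0.44 1.4 0 0 0 0.4 1" --pt "0.46 1.65 0 0 0 0.48 1"

```text
time_s: 14.6
position: [501.8, -51.4, 88.8]
eef_rot: [0.544, 0.839, -0.0, -0.002]
wrist_force: [-9.3, -11.8, 5.5]
grip_width: 0.5
grip_force: 6.6
```

```bash
python3 -c "
from h import *
for t in [1.25,1.35,1.4]: key(t,16.5)
s=ctrl.observe();print(s['torque'])
p=cams.camera('wrist'); save(p,'w4.png'); lm(p,'key_front'); lm(p,'key_axis')
p=cams.camera('top'); lm(p,'key_front'); lm(p,'key_axis')
"
```

```text
t 14.6 local [ -60.9 -119.6   20.8] F [-10.8 -10.4   5.5] q [ 0.23  0.56 -0.34  2.19  0.42  0.45 -0.02]
-> [np.float64(-59.30259472882996), np.float64(-119.18226501820993), 20] row [-0.0, 0.16, 0.08, -0.0, -0.0, -0.04]
t 14.6 local [ -60.9 -119.6   20.8] F [-10.8 -10.4   5.5] q [ 0.23  0.56 -0.34  2.19  0.42  0.45 -0.02]
-> [np.float64(-56.95062932983808), np.float64(-116.81763296006207), 20] row [0.16, 0.45, 0.08, -0.0, -0.0, 0.06]
t 14.6 local [ -60.9 -119.6   20.8] F [-10.8 -10.4   5.5] q [ 0.23  0.56 -0.34  2.19  0.42  0.45 -0.02]
-> [np.float64(-55.68896768891658), np.float64(-115.72641568818864), 20] row [0.23, 0.6, 0.08, -0.0, -0.0, 0.11]
[-2.77171907  1.83384973 -0.17505442]
key_front [520.6 -41.7  93.1] 0.56
key_front [534.  154.9 130.6] 0.72
key_front [552.7  38.   -0.6] 0.25
```

View pics/w4.png

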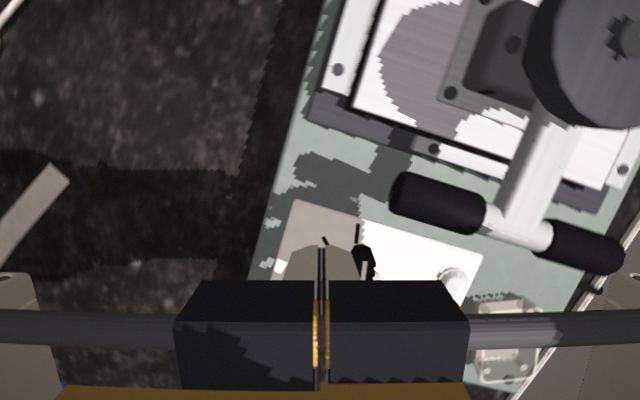

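The wrist view shows the cross bar resting at (510,220) and the key's front wing tip at (365,262), beside the finger. The key angle is about 1.33 rad, near the stop. I push slightly further and hold.

apply_moves --pt "0.05 0.15 0 0 0 0.03 1" --pt "0.1 0.3 0 0 0 0.06 1" --pt "0.1 0.3 0 0 0 0.06 1" --pt "0.1 0.3 0 0 0 0.06 1" --pt "0.1 0.3 0 0 0 0.06 1"

```text
time_s: 15.4
position: [501.8, -50.1, 88.6]
eef_rot: [0.568, 0.823, -0.002, -0.003]
wrist_force: [-12.7, -12.2, 9.8]
grip_width: 0.4
grip_force: 8.1
```

```bash
python3 -c "
from h import *
key(1.35,16.5)
p=cams.camera('wrist'); lm(p,'key_front')
"
```

```text
t 15.4 local [ -60.7 -118.3   20.6] F [-14.3 -10.4   9.8] q [ 0.22  0.56 -0.33  2.19  0.4   0.45 -0.06]
-> [np.float64(-56.95062932983808), np.float64(-116.81763296006207), 20] row [0.06, 0.4, 0.06, -0.01, -0.0, 0.01]
key_front [521.6 -40.6  95.4] 0.73
```

It resists with about 0.47 N m, well above the 0.24 N m needed, so it's on the start stop. I hold for 1.5 s.

apply_moves --pt "0 0.1 0 0 0 0 1" --pt "0 0.1 0 0 0 0 1" --pt "0 0.1 0 0 0 0 1" --pt "0 0.1 0 0 0 0 1" --pt "0 0.1 0 0 0 0 1"

```text
time_s: 16.0
position: [501.9, -50.0, 88.5]
eef_rot: [0.568, 0.823, -0.003, -0.004]
wrist_force: [-14.9, -11.7, 10.6]
grip_width: 0.3
grip_force: 9.3
```

apply_moves --pt "0 0 0 0 0 0 1" --pt "0 0 0 0 0 0 1" --pt "0 0 0 0 0 0 1" --pt "0 0 0 0 0 0 1" --pt "0 0 0 0 0 0 1"

```text
time_s: 16.5
position: [501.9, -50.0, 88.6]
eef_rot: [0.568, 0.823, -0.003, -0.004]
wrist_force: [-14.1, -13.0, 11.7]
grip_width: 0.4
grip_force: 9.3
```

apply_moves --pt "0 0 0 0 0 0 1" --pt "0 0 0 0 0 0 1" --pt "0 0 0 0 0 0 1" --pt "0 0 0 0 0 0 1" --pt "0 0 0 0 0 0 1"

```text
time_s: 17.0
position: [501.9, -50.0, 88.6]
eef_rot: [0.568, 0.823, -0.003, -0.004]
wrist_force: [-14.7, -12.6, 11.3]
grip_width: -0.0
grip_force: 9.3
```

```bash
python3 -c "
from h import *
p=cams.camera('wrist'); lm(p,'key_front')
for t,o in [(1.1,20),(.9,24),(.7,28),(.6,40),(.6,50)]: key(t,o)
"
```

```text
key_front [521.1 -39.4  90.8] 0.81
t 17.1 local [ -60.6 -118.2   20.5] F [-16.7 -10.4  11.3] q [ 0.22  0.56 -0.33  2.19  0.4   0.46 -0.06]
-> [np.float64(-65.47843472257046), np.float64(-124.72690898672991), 20] row [-0.52, -0.62, 0.06, -0.01, -0.0, -0.24]
t 17.1 local [ -60.6 -118.2   20.5] F [-16.7 -10.4  11.3] q [ 0.22  0.56 -0.33  2.19  0.4   0.46 -0.06]
-> [np.float64(-71.32653491090886), np.float64(-133.70215885929892), 20] row [-1.27, -1.39, 0.06, -0.01, -0.01, -0.44]
t 17.1 local [ -60.6 -118.2   20.5] F [-16.7 -10.4  11.3] q [ 0.22  0.56 -0.33  2.19  0.4   0.46 -0.06]
-> [np.float64(-74.7185186739055), np.float64(-144.23326831407263), 20] row [-2.22, -1.96, 0.06, -0.01, -0.01, -0.64]
t 17.1 local [ -60.6 -118.2   20.5] F [-16.7 -10.4  11.3] q [ 0.22  0.56 -0.33  2.19  0.4   0.46 -0.06]
-> [np.float64(-81.02043176818209), np.float64(-158.1387928679311), 20] row [-3.43, -2.89, 0.07, -0.01, -0.01, -0.74]
t 17.1 local [ -60.6 -118.2   20.5] F [-16.7 -10.4  11.3] q [ 0.22  0.56 -0.33  2.19  0.4   0.46 -0.06]
-> [np.float64(-86.66685650213245), np.float64(-166.3921490170279), 20] row [-4.1, -3.63, 0.07, -0.01, -0.01, -0.74]
```

Held for over 1.5 s. I release, following the key back.

apply_moves --pt "0 -0.6 0 0 0 0 1" --pt "-0.1 -1.2 0 0 0 0 1" --pt "-0.2 -1.9 0 0 0 0 1" --pt "-0.3 -3.0 0 0 0 0 1" --pt "-0.4 -5 0 0 0 0 1"

```text
time_s: 17.6
position: [463.9, -66.8, 88.6]
eef_rot: [0.566, 0.825, 0.004, -0.0]
wrist_force: [0.2, 0.1, -0.4]
grip_width: 0.3
grip_force: 0.0
```

apply_moves --pt "0 0 -3 0 0 0 1" --pt "0 0 -7 0 0 0 1" --pt "0 -1 -11 0 0 0 1" --pt "-3 -2 -14 0 0 0 1" --pt "-8 -2 -14 0 0 0 1"

```text
time_s: 18.1
position: [473.5, -149.0, 232.4]
eef_rot: [0.564, 0.826, 0.004, 0.002]
wrist_force: [1.0, 0.5, 1.1]
grip_width: 0.0
grip_force: 0.0
```

```bash
python3 -c "
from blk import *
p=blk('top');lm(p,'cross_bar');lm(p,'key_front');lm(p,'key_axis')
P=cloud(p);l=(P-NEST)@M
q=l[(l[...,2]>28)&(l[...,2]<42)&(np.hypot(l[...,0]+34.5,l[...,1]+141.5)<45)][:,:2].astype(np.float32)
print(cv2.minAreaRect(q),len(q))
a=p['color'][140:250,240:400].copy(); p['color']=cv2.resize(a,None,fx=5,fy=5,interpolation=cv2.INTER_CUBIC); save(p,'t5.png')
go([0,0,300])
"
```

```text
blocktop 22 [[-24.4, -17.7, 31.5], [-22.7, -3.4, 36.2], [-16.8, 17.0, 43.3]]
plane [ 1.5000e-02 -7.0000e-02  3.6388e+01]
platform [ 647.3 -238.7   -2.8] 0.75
plate plane [ 4.0000e-03 -5.0000e-03  1.2068e+01] 503 x [-69.   69.1]
cross_bar [554.8   7.2 128.2] 0.56
key_front [503.4 -52.8  94. ] 0.57
key_axis [534.3 -73.1  97.7] 0.83
((-36.33605194091797, -141.20480346679688), (21.303739547729492, 68.17864990234375), 54.44493865966797) 108
t 18.4 local [-103.4 -212.5  159.4] F [-0.3  0.  -0.6] q [ 0.56  0.35 -0.48  2.08  0.22  0.76  0.31]
-> [0, 0, 300] row [18.37, 15.01, -13.9, 0.0, -0.01, 0.23]
```

View pics/t5.png

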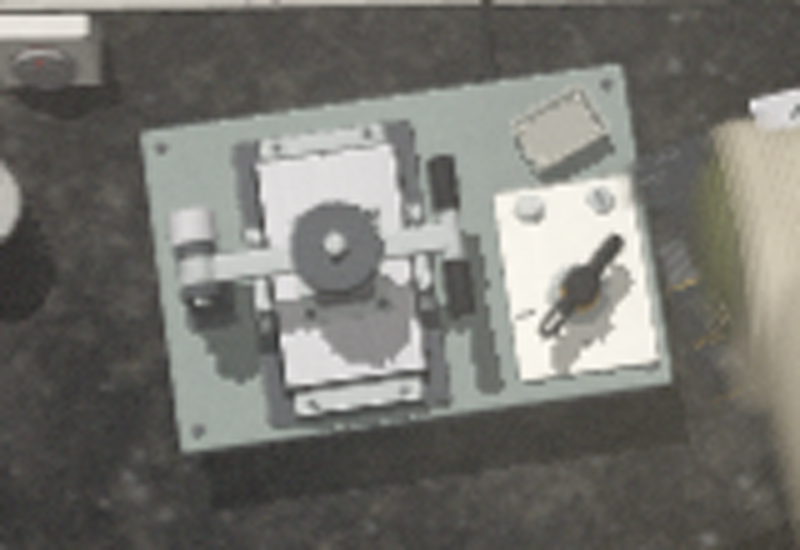

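The crop shows the platform square in the nest and the arm level, with its disc at (337,245). The key at (582,287) has its front wing turned about 0.8 rad to the left, which is run. The housing hasn't moved and the gripper is clear of everything.

```bash
python3 -c "
from h import *
print(ctrl.hand_in())"
```

```text
the job is handed in; nothing more can be done
None
```

The job is done and handed in at about 18.4 s: the platform is flat in the nest and was pressed home with 25 N, the hold-down arm rests on it, and the key was held at start for over 1.5 s and is back at run.

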